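# Dot-mark the bearing blocks at both ends

### The job

Mark every aluminium bearing block on the bench with the sprung dot marker, working from the largest block down to the smallest: hold the block, press its front end (the one by the brass nipple) squarely, about the middle of the face, against the plunger until it is fully home, keep it there for about two seconds so that the dot takes, then turn the block half round and mark its rear end in the same way. Stand all blocks upright in the low blue tray and, once they are all there, push the plunger of the tally counter fully down and let it spring back. Do not knock over or shove away the oil bottle, the jar or the tin.

Things in the scene. Friction and masses are not known exactly. Their poses are not given: they have to be found in the camera images.
- plunger (a joint): the sprung plunger's travel, m: 0 = out (at rest), grows as it is pushed in, 0.018 = fully home against its stop. Spring: about 4 N to start it, 10 N fully home; it springs out again by itself
- tip (a point): centre of the flat rubber-tipped end (20 mm across, black) of the plunger, moves with it; 75 mm above the bench, at rest 12 mm in front of the marker's origin and 37 mm in front of the fixed green barrel. Its x axis points level out of the marker, towards a block being marked; pushing is along its -x
- marker: green bench dot marker screwed to the bench, with a level barrel 48 mm thick (top 99 mm above the bench) on a 130 x 80 mm foot, 12 mm thick; the foot and barrel reach from x = -140 mm to -10 mm (foot) and -25 mm (barrel) in its own frame. Origin on the bench; x axis = the way the plunger sticks out
- tray: low blue open tray, 220 mm (its x) by 250 mm (its y) outside, walls 5 mm thick and 28 mm high, floor 5 mm thick; origin at the centre of its underside; fixed to the bench
- large: the large bearing block (may be absent), plain aluminium, 64 mm long (its x) x 48 mm wide (its y) x 38 mm high, with a brass-ringed dark bore drawn on each long side; a brass grease nipple 10 mm wide and 10 mm high stands on top, 10 mm from the front end. Origin at the centre of its underside, x axis towards the front end, z up; mass 0.09 to 0.41 kg
- large_front (a point): middle of the flat front end face (48 x 38 mm, the end with the nipple) of the large block
- large_rear (a point): middle of the flat rear end face of the large block, 64 mm from the front one
- medium: the medium bearing block (may be absent), plain aluminium, 54 mm long (its x) x 42 mm wide (its y) x 34 mm high, with a brass-ringed dark bore drawn on each long side; a brass grease nipple 10 mm wide and 10 mm high stands on top, 10 mm from the front end. Origin at the centre of its underside, x axis towards the front end, z up; mass 0.09 to 0.41 kg
- medium_front (a point): middle of the flat front end face (42 x 34 mm, the end with the nipple) of the medium block
- medium_rear (a point): middle of the flat rear end face of the medium block, 54 mm from the front one
- small: the small bearing block (may be absent), plain aluminium, 44 mm long (its x) x 36 mm wide (its y) x 30 mm high, with a brass-ringed dark bore drawn on each long side; a brass grease nipple 10 mm wide and 10 mm high stands on top, 10 mm from the front end. Origin at the centre of its underside, x axis towards the front end, z up; mass 0.09 to 0.41 kg
- small_front (a point): middle of the flat front end face (36 x 30 mm, the end with the nipple) of the small block
- small_rear (a point): middle of the flat rear end face of the small block, 44 mm from the front one
- oil: red oil bottle, 52 mm across and 130 mm high, standing; a bystander, origin at the centre of its base
- jar: glass jar, 64 mm across and 75 mm high, standing; a bystander, origin at the centre of its base
- tin: steel tin, 70 mm across and 50 mm high, standing; a bystander, origin at the centre of its base
- tally (a joint): travel of the tally counter's plunger, m: 0 = up (at rest), 0.008 = fully down against its stop, where its spring pushes with 7 N; it springs back by itself
- tally_top (a point): centre of the flat top of the tally counter's round steel plunger (32 mm across), 24 mm above the bench at rest, standing up from a low round grey base (48 mm across, 12 mm high) fixed to the bench beyond the blocks; moves with the plunger, pushed straight down
Things that resemble listed ones, but are neither listed nor needed, are in the scene too. What is shaped like the part that bears tally but brown or orange is not meant.

How it is judged:
By the outcome, as a careful person would: the job done as asked, in the order asked, and still so for the second after the job is handed in, with the robot touching nothing.
Of large, medium, small only 2 to 3 are there at a start; the rules pass over those that are not, and their reading is None.
At some moment in a run one of large, medium, small may be knocked a few centimetres aside while the robot is not near it.
It also fails if it takes over 210 s, if anything falls off the work surface, if the arm or the gripper's body presses on something with over 40 N, if the wrist force passes 120 N, or if a joint passes its speed limit or range.

### The arm

A 7-joint arm with a two-finger parallel gripper is mounted at the origin on the work surface. World frame = base frame: x ahead of the robot, y to its left, z up, the work surface at z = 0. Lengths are in m, angles in rad, forces in N, time in s.
With the tool pointing down it reaches from about 0.425 to 0.975 m from the base axis. Payload 16.7 kg.
Tool frame: the origin (TCP) lies at the very end of the fingers, on their centre line; the grasp point (between the pads) lies 19 mm behind it; z points along the fingers, y is the line along which they close (so a half turn about z gives the same grasp; the last joint's range is limited). The gripper opens to 85 mm and grips with 20 to 120 N. Pads are 22 mm wide; open, the fingers measure 114 mm over their backs; the gripper's body (76 mm by 85 mm) begins 54 mm behind the grasp point. The pads swing forward as they close: fully open they stand 13 mm farther back than shut.
Start: joints at [-1.286, 0.426, 0.074, 1.606, -0.034, 1.111, -0.067], TCP at [0.284, 0.612, 0.231] pointing down, gripper open.
Joint ranges: [-2.85, 2.85], [-0.5, 2.14], [-1.23, 1.37], [0.21, 2.46], [-1.02, 4.16], [0.16, 2.05], [-2.73, 2.73]. Speed limits (rad/s): [1.89, 1.89, 2.39, 2.39, 3.01, 3.01, 3.01].

### API

Orientations are given as a rotation vector (axis times angle).
In Python, from rig import arm, cams, close_job gives the robot as it stands.
- The arm moves only by the tool drive_tool, never from a script. Its argument "motion" is one flat list of numbers, 5 for each row, row after row: the opening, from 0 (shut) to 1 (fully open), then the shift along the tool's x, y, z normalised to -1 to 1, where 1 is 50 cm, then the turn about the tool's z normalised to -1 to 1, where 1 is pi rad. A call has 1 to 8 rows; each row shifts and turns the commanded pose from where the row before left it, along the tool's axes as they then stand; what a row does not reach is not made up. A row lasts 1/8 s, in which the tool goes at most 62.5 mm and 10.7 degrees, less where a joint would pass 70% of its speed; a pose out of reach is approached as far as the arm can. A call with a number of a shift or a turn outside -1 to 1 is refused whole. A call with a gripper value outside its range is refused whole. The fingers move at their own pace and stop on an object; "force" is the grip in N (left out, the last holds). Time passes only in rows, so rows that do not move let the fingers close. It gives the time, the measured TCP pose, the force, the opening and the grip force at its end, in the units of the state.
- arm.get_obs(): the state, without advancing time (a new reading comes with each control period).
- cams.snapshot(name): name is "side" or "top"; returns the picture (480x640x3 uint8, red, green, blue); there is no depth.
- cams.camera_params(name): a dict with "mtx" (3x3 intrinsics, pixels), "D" ([k1, k2, p1, p2, k3] as OpenCV has them; the pictures are not rectified), "eye" and "orientation" of the camera in the world. Camera axes: x right, y up, looking along -z (the intrinsics and any distortion apply to the point x, -y, -z); pixel columns grow to the right and rows downward; lengths in m; the calibration is good to about 2 mm. A picture is of the moment at which its call begins. camera_params takes no time and is no camera call.
- close_job(): hands the job in; it is judged then, once.
The state is a dict: "clock": time; "joints": joint angles; "qvel": joint speeds; "tau": joint torques, N m; "eef_pos": TCP position; "tcp_rot": TCP orientation; "contact_force": force on the tool from outside, world axes, zero at the start; "torque": the same for the moment, N m; "width": finger opening in m; "gripper_force": force on a finger pad.
Only numpy, scipy, OpenCV 4.12 (cv2) and the standard library are available. Lean on these libraries where they do the work, as an engineer would, in place of code of your own. Each camera call takes 0.05 s, during which the arm holds its last target. There are 200 camera calls.

## Working session

There is one attempt and no reset: what is moved stays moved. The work goes in short steps, Python scripts to look and compute and a tool call to move; the robot and the scene stay as the last step left them, time stands still between calls to the robot, and variables do not carry over. Pictures are saved under pics/ and viewed, at most 14 in all, crops included, and the job is handed in when it is done.

Besides the shell and the picture viewer there is one more tool, called after "Request:" in YAML: its name, and indented under it one key for each argument. drive_tool: Moves the arm, as the interface text tells. Its arguments: {"type":"object","properties":{"motion":{"type":"array"},"force":{"type":"number"}},"required":["motion"]}

```bash
ls; mkdir -p pics; python3 - <<'E'
from rig import arm,cams
import cv2
for n in ("top","side"):
    im=cams.snapshot(n); cv2.imwrite(f"pics/{n}0.png",im[:,:,::-1])
    print(n,cams.camera_params(n))
o=arm.get_obs(); print({k:o[k] for k in o})
E
```

```text
pics
top {'mtx': array([[491.03330309,   0.        , 323.8541117 ],
       [  0.        , 491.03330309, 238.69855646],
       [  0.        ,   0.        ,   1.        ]]), 'D': array([-0.13164491,  0.        ,  0.        ,  0.        ,  0.        ]), 'eye': array([0.45598729, 0.08424549, 1.13970143]), 'orientation': array([ 0.09636653, -0.05363357, -1.56134523])}
side {'mtx': array([[490.19174842,   0.        , 325.67846283],
       [  0.        , 490.19174842, 247.72532051],
       [  0.        ,   0.        ,   1.        ]]), 'D': array([-0.04899831,  0.        ,  0.        ,  0.        ,  0.        ]), 'eye': array([0.52471701, 0.86562775, 0.81944212]), 'orientation': array([ 0.0163329 , -1.1950038 , -2.83754233])}
{'clock': 0.1, 'joints': array([-1.2864978 ,  0.42665839,  0.07384962,  1.60652606, -0.03412787,
        1.11078083, -0.06710713]), 'qvel': array([ 0.00076516, -0.00015901, -0.00051003, -0.00242623, -0.00019899,
       -0.00027626,  0.00018302]), 'tau': array([ 9.67278873e-03, -9.51531672e+01,  3.77225786e+00, -4.64403641e+01,
        1.96757860e-02,  6.47390436e-03,  5.43966792e-05]), 'eef_pos': array([0.28358062, 0.61215227, 0.23069536]), 'tcp_rot': array([-6.76110835e-01, -3.06778150e+00,  1.72384441e-03]), 'contact_force': array([ 0.15209231,  0.65653802, -0.72395393]), 'torque': array([-0.04670483, -0.04946596,  0.01688829]), 'gripper_force': 0.0, 'width': 0.08518109292441868}
```

View pics/top0.png

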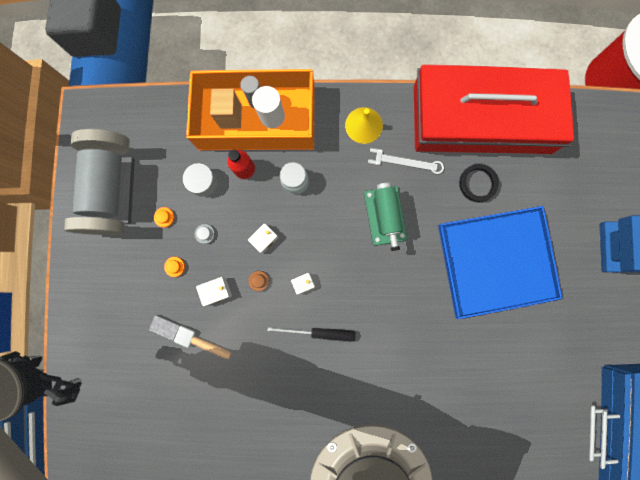

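View pics/side0.png

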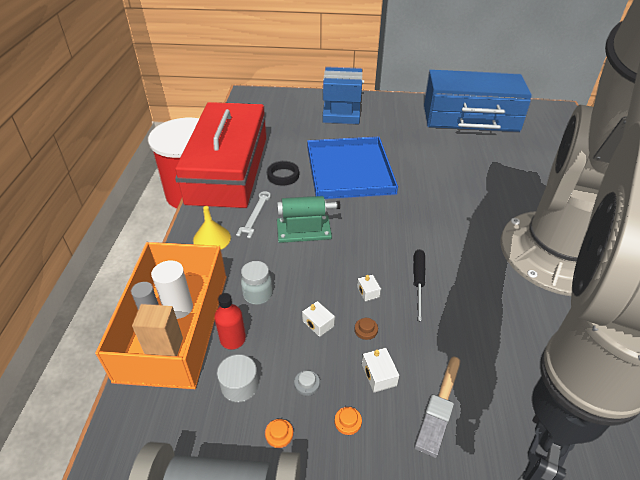

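The top view shows three near-white blocks: (213,291), (263,238) and (303,284). It also shows the green marker with its plunger at (394,243) pointing down in the image, and the tray at (500,262). The tally candidates are a grey-steel one at (204,233), orange ones at (164,217) and (174,267), and a brown one at (259,281). Only the grey one fits. The oil bottle is at (240,164), with the jar at (294,178) and the tin at (198,179).

```bash
cat > h.py <<'E'
import numpy as np, cv2
from scipy.spatial.transform import Rotation as R
from rig import arm,cams
def ray(n,px):
    p=cams.camera_params(n); u=cv2.undistortPoints(np.array(px,float).reshape(-1,1,2),p["mtx"],p["D"])[:,0]
    d=np.c_[u[:,0],-u[:,1],-np.ones(len(u))]
    return p["eye"],R.from_rotvec(p["orientation"]).apply(d)
def plane(n,px,z):
    e,d=ray(n,px); return e+d*((z-e[2])/d[:,2])[:,None]
def tri(pt,ps):
    (e1,d1),(e2,d2)=ray("top",[pt]),ray("side",[ps]); d1,d2=d1[0],d2[0]
    s=np.linalg.lstsq(np.c_[d1,-d2],e2-e1,rcond=None)[0]; a,b=e1+s[0]*d1,e2+s[1]*d2
    return (a+b)/2,np.linalg.norm(a-b)
def proj(n,P):
    p=cams.camera_params(n); q=R.from_rotvec(p["orientation"]).inv().apply(np.atleast_2d(P)-p["eye"])*[1,-1,-1]
    return cv2.projectPoints(q.reshape(-1,1,3),np.zeros(3),np.zeros(3),p["mtx"],p["D"])[0][:,0]
def crop(im,x0,y0,x1,y1,k,name):
    cv2.imwrite(name,cv2.resize(im[y0:y1,x0:x1,::-1],None,fx=k,fy=k,interpolation=cv2.INTER_CUBIC))
E
python3 - <<'E'
from h import *
im=cv2.imread("pics/top0.png")[:,:,::-1]; s=cv2.imread("pics/side0.png")[:,:,::-1]
crop(im,145,205,325,310,4,"pics/c1.png"); crop(im,355,165,445,255,6,"pics/c2.png")
# blocks: bright mask at several thresholds
for n,I in(("top",im),("side",s)):
  for t in (215,235,248):
    m=(I.min(2)>=t).astype(np.uint8)
    c=[k for k in cv2.findContours(m,0,2)[0] if 150<cv2.contourArea(k)<2000]
    for k in c:
        r=cv2.minAreaRect(k); print(n,t,np.round(r[0],1),np.round(r[1],1),round(r[2]))
        if n=="top" and 180<r[0][1]<320: 
            P=plane(n,cv2.boxPoints(r),.035); e=np.linalg.norm(np.diff(P,axis=0),axis=1); print("   ",P.mean(0).round(3),e.round(3))
# tray blue
hsv=cv2.cvtColor(im,cv2.COLOR_RGB2HSV); m=cv2.inRange(hsv,(100,120,60),(125,255,255)); m[:,:430]=0; m[:,580:]=0
k=max(cv2.findContours(m,0,2)[0],key=cv2.contourArea); r=cv2.minAreaRect(k); P=plane("top",cv2.boxPoints(r),.028);print("tray",P.round(3),P.mean(0).round(3),np.linalg.norm(np.diff(P,axis=0),axis=1))
E
```

```text
top 215 [183.2 336.3] [15.  16.2] 23
top 215 [211.7 291.1] [21.  27.7] 70
    [0.44  0.369 0.035] [0.064 0.048 0.064]
top 215 [302.1 283.1] [15.5 19.2] 67
    [0.461 0.163 0.035] [0.043 0.035 0.043]
top 215 [262.  237.5] [17.7 23.3] 45
    [0.564 0.256 0.035] [0.053 0.041 0.053]
top 215 [197. 178.] [28. 28.] 90
top 215 [292.5 174. ] [22. 23.] 90
top 215 [412.6 161.2] [62.4 11.7] 13
top 215 [265.5  99. ] [25.5 26.8] 63
top 215 [632.   43.5] [59. 14.] 90
top 235 [182.9 336.3] [13.9 15.4] 24
top 235 [211.9 291.2] [20.9 27.2] 71
    [0.44  0.368 0.035] [0.063 0.047 0.063]
top 235 [302.  283.1] [15.1 18.8] 67
    [0.461 0.163 0.035] [0.042 0.034 0.042]
top 235 [261.5 237.5] [17.  22.6] 45
    [0.564 0.257 0.035] [0.052 0.039 0.051]
top 235 [196.5 177.5] [27. 27.] 90
top 235 [265.5  99. ] [24.7 26.2] 45
top 235 [632.  44.] [58. 14.] 90
top 248 [211.9 291.1] [20.2 26.8] 69
    [0.441 0.368 0.035] [0.062 0.046 0.062]
top 248 [302.2 283.1] [14.6 17.7] 66
    [0.461 0.163 0.035] [0.04  0.033 0.04 ]
top 248 [261.8 237.8] [16.3 22.6] 45
    [0.563 0.256 0.035] [0.051 0.038 0.051]
top 248 [265.5  99. ] [24. 25.] 90
top 248 [632.5  44. ] [58. 13.] 90
side 215 [381.8 368.2] [38.8 27.6] 73
side 215 [319.7 316.6] [29.4 23.7] 55
side 215 [369.8 285.5] [22.3 17.5] 70
side 215 [165.9 284.9] [30.  48.8] 5
side 215 [630.6 239.5] [20.2 25.8] 8
side 215 [171.2 132.1] [37.1 49.2] 27
side 235 [380.6 364.7] [33.9 24.3] 66
side 235 [318.  313.5] [25.5 18.2] 43
side 235 [368.8 283.1] [19.4 14.9] 61
side 235 [167.  271.5] [21. 30.] 90
side 235 [173.5 135.5] [35. 49.] 90
tray [[ 0.598 -0.144  0.028]
 [ 0.648 -0.398  0.028]
 [ 0.427 -0.435  0.028]
 [ 0.382 -0.183  0.028]] [ 0.514 -0.29   0.028] [0.2584611  0.22398591 0.25521685]
```

View pics/c1.png

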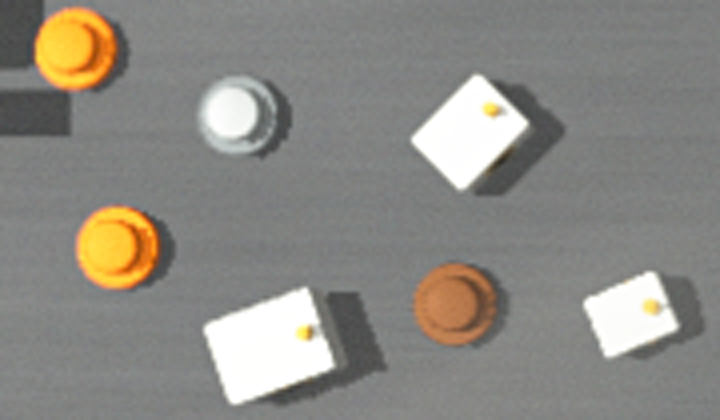

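View pics/c2.png

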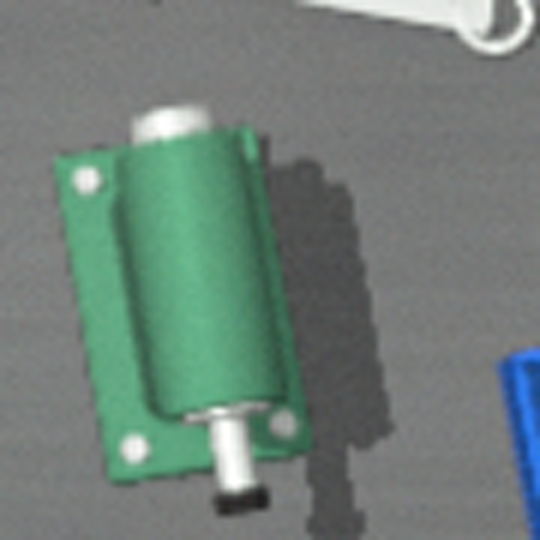

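```bash
cat > blk.py <<'E'
from h import *
H=dict(large=.038,medium=.034,small=.030); A=dict(large=64*48,medium=54*42,small=44*36)
def blocks(im,roi=None,names=tuple(H)):
    m=(cv2.resize(im,None,fx=4,fy=4,interpolation=cv2.INTER_CUBIC).min(2)>=200).astype(np.uint8)
    hsv=cv2.cvtColor(im,cv2.COLOR_RGB2HSV); y=cv2.inRange(hsv,(15,90,90),(35,255,255))
    out={}
    for k in cv2.findContours(m,0,2)[0]:
        k=cv2.convexHull(k)
        if not 2000<cv2.contourArea(k)<14000: continue
        r=cv2.minAreaRect(k); b=(cv2.boxPoints(r)+.5)/4-.5; c=b.mean(0)
        w=np.zeros(im.shape[:2],np.uint8); cv2.fillPoly(w,[np.int32(b.round())],1)
        nip=np.argwhere((y>0)&(w>0))[:,::-1]
        if len(nip)<2: continue
        P=plane("top",b,.034); e=np.linalg.norm(np.diff(P,axis=0),axis=1)[:2]
        n=min(A,key=lambda q:abs(A[q]-e[0]*e[1]*1e6)); 
        if n not in names: continue
        P=plane("top",b,H[n]); d=P[1]-P[0] if e[0]>e[1] else P[2]-P[1]
        N=plane("top",[nip.mean(0)],H[n]+.006)[0]
        if (N-P.mean(0))@d<0: d=-d
        yaw=np.degrees(np.arctan2(d[1],d[0]))
        out[n]=(P.mean(0),yaw); print(n,P.mean(0).round(4),"size",e.round(4),"yaw",yaw.round(1),"nip off",((N-P.mean(0))@d/np.linalg.norm(d)).round(3))
    return out
def yaw_tool(o=None):
    o=o or arm.get_obs(); M=R.from_rotvec(o["tcp_rot"]).as_matrix(); return np.degrees(np.arctan2(M[1,0],M[0,0])),M
def delta(P,yaw):  # shift in tool axes /0.5 and turn /pi, minimal mod 180
    o=arm.get_obs(); y,M=yaw_tool(o); d=M.T@(np.array(P)-o["eef_pos"])/.5
    t=-(yaw-y); t=(t+90)%180-90
    print("pos",o["eef_pos"].round(4),"yaw",round(y,1),"tilt",M[:,2].round(3),"shift units",d.round(3),"turn units",round(t/180,3),"j7",o["joints"][6].round(2))
E
python3 - <<'E'
from blk import *
im=cv2.imread("pics/top0.png")[:,:,::-1]
b=blocks(im)
f=np.array([(57,157),(250,127),(312,447),(112,482)])/6+[355,165]-.5
F=plane("top",f,.012); print("foot",F.round(4),np.linalg.norm(np.diff(F,axis=0),axis=1).round(3))
fm=(F[2]+F[3])/2; bm=(F[0]+F[1])/2; d=fm-bm; d/=np.linalg.norm(d); c=(fm+bm)/2
w=(F[1]-F[0])+(F[2]-F[3]); print("axis",np.degrees(np.arctan2(d[1],d[0])),"from width",np.degrees(np.arctan2(w[1],w[0])))
o=c+d*.075; print("origin",o,"tip",o+d*.012)
print("tip px pred (top of rubber)",(proj("top",[*(o+d*.012)[:2],.075])[0]-[355,165])*6, proj("side",[*(o+d*.012)[:2],.075]))
# rubber top edge front
print("rubber from px",plane("top",[np.array([241,500])/6+[355,165]-.5],.080))
S=cv2.imread("pics/side0.png")
print("tally",plane("top",[[203.7,233.2]],.024))
for n,p,z in(("oil",(240,164),.1),("jar",(293,175),.07),("tin",(197,178),.05)): print(n,plane("top",[p],z).round(3))
print("tray 221x251 check ok")
delta([*b["large"][0][:2],.12],b["large"][1])
E
```

```text
large [0.4405 0.3678 0.038 ] size [0.0654 0.0492] yaw -69.5 nip off 0.024
small [0.4612 0.1634 0.03  ] size [0.0442 0.0358] yaw -66.4 nip off 0.013
medium [0.5638 0.2561 0.034 ] size [0.0544 0.0421] yaw -44.3 nip off 0.018
large [0.8916 0.2552 0.038 ] size [0.0659 0.0655] yaw -90.7 nip off 0.031
large [0.9965 0.2411 0.038 ] size [0.0824 0.0596] yaw 159.0 nip off 0.035
large [0.9956 0.3306 0.038 ] size [0.0699 0.0823] yaw -142.8 nip off 0.029
foot [[ 0.6771  0.023   0.012 ]
 [ 0.6895 -0.0521  0.012 ]
 [ 0.5646 -0.0752  0.012 ]
 [ 0.5506  0.0018  0.012 ]] [0.076 0.127 0.078]
axis -170.02121695390332 from width -80.14871664327107
origin [ 0.54658147 -0.03862054  0.012     ] tip [ 0.53476301 -0.04069994  0.012     ]
tip px pred (top of rubber) [239.01034451 508.9475902 ] [[340.43325104 205.76942603]]
rubber from px [[ 0.53870816 -0.03976419  0.08      ]]
tally [[0.573812   0.39411607 0.024     ]]
oil [[0.718 0.298 0.1  ]]
jar [[0.701 0.184 0.07 ]]
tin [[0.699 0.407 0.05 ]]
tray 221x251 check ok
pos [0.2836 0.6122 0.2307] yaw 155.1 tilt [-0.    -0.001 -1.   ] shift units [-1.529  0.088  0.221] turn units -0.345 j7 -0.07
```

Each block's measured size matches its listed size. The large block is at (0.4405, 0.368), yaw -69.5°. The marker axis runs at -170°, with the tip at about (0.535, -0.040). Next I'll move over the large block.

Request:
drive_tool:
  motion: [1,-0.07,-0.0444,0.03,0,1,-0.07,-0.0444,0.03,0,1,-0.07,-0.0444,0.03,0,1,-0.07,-0.0444,0.03,0,1,-0.07,-0.0444,0.03,0,1,-0.07,-0.0444,0.03,0,1,-0.07,-0.0444,0.03,0]
  force: 80

```text
clock: 0.98
eef_pos: [0.4412, 0.3672, 0.1257]
tcp_rot: [-0.676, -3.068, 0.0]
contact_force: [1.2, 0.4, 0.6]
width: 0.0859
gripper_force: 0.0
```

Request:
drive_tool:
  motion: [1,0,0,0,0.05,1,0,0,0,0.05,1,0,0,0,0.05,1,0,0,0,0.05,1,0,0,0,0.048,1,0,0,0,0]

```text
clock: 1.72
eef_pos: [0.4404, 0.3685, 0.1261]
tcp_rot: [1.789, 2.582, -0.001]
contact_force: [-0.1, 0.6, -0.6]
width: 0.0858
gripper_force: 0.0
```

```bash
sed -i 's/        if n not in names: continue/        if n not in names or P[:,0].mean()>.8: continue/' blk.py; python3 - <<'E'
from blk import *
delta([.4405,.3678,.003],-69.5)
E
```

```text
pos [0.4404 0.3685 0.1261] yaw 110.6 tilt [-0.    -0.001 -1.   ] shift units [-0.001 -0.     0.246] turn units 0.0 j7 -0.3
```

Request:
drive_tool:
  motion: [1,0,0,0.08,0,1,0,0,0.08,0,1,0,0,0.06,0,1,0,0,0.026,0,1,0,0,0,0,0.4,0,0,0,0,0.3,0,0,0,0,0,0,0,0,0]
  force: 80

```text
clock: 2.72
eef_pos: [0.4411, 0.369, 0.0046]
tcp_rot: [-1.79, -2.581, -0.002]
contact_force: [-2.4, -2.2, 12.0]
width: 0.0467
gripper_force: 82.2
```

Request:
drive_tool:
  motion: [0,0,0,0,0,0,0,0,0,0,0,0,0,0,0,0,0,0,0,0]

```text
clock: 3.22
eef_pos: [0.4411, 0.369, 0.0046]
tcp_rot: [-1.79, -2.581, -0.002]
contact_force: [-1.2, -2.5, 12.2]
width: 0.0473
gripper_force: 82.2
```

Request:
drive_tool:
  motion: [0,0,0,-0.06,0,0,0,0,-0.08,0,0,0,0,-0.06,0]

```text
clock: 3.6
eef_pos: [0.4409, 0.3686, 0.1053]
tcp_rot: [1.79, 2.581, 0.002]
contact_force: [-0.2, -0.8, -4.0]
width: 0.0471
gripper_force: 83.3
```

Request:
drive_tool:
  motion: [0,-0.1015,-0.029,0,0,0,-0.1015,-0.029,0,0,0,-0.1015,-0.029,0,0,0,-0.1015,-0.029,0,0,0,-0.1015,-0.029,0,0,0,-0.1015,-0.029,0,0,0,-0.1015,-0.029,0,0,0,-0.1015,-0.029,0,0]

```text
clock: 4.6
eef_pos: [0.4742, -0.054, 0.1039]
tcp_rot: [1.79, 2.581, 0.001]
contact_force: [1.5, -0.1, -2.6]
width: 0.0471
gripper_force: 83.6
```

Request:
drive_tool:
  motion: [0,0,0,0,-0.0553,0,0,0,0,-0.0553,0,0,0,0,-0.0553,0,0,0,0,-0.0553,0,0,0,0,-0.0553,0,0,0,0,-0.0553,0,0,0,0,-0.0553,0,0,0,0,-0.0553]

```text
clock: 5.6
eef_pos: [0.4742, -0.0525, 0.1038]
tcp_rot: [-0.287, 3.128, -0.0]
contact_force: [0.3, 0.6, -3.5]
width: 0.0476
gripper_force: 83.7
```

Request:
drive_tool:
  motion: [0,0,0,0,0]

```text
clock: 5.72
eef_pos: [0.4742, -0.0526, 0.1037]
tcp_rot: [-0.276, 3.129, 0.0]
contact_force: [-0.7, 0.1, -2.9]
width: 0.0467
gripper_force: 83.7
```

```bash
python3 - <<'E'
from blk import *
im=cams.snapshot("top"); s=cams.snapshot("side")
a=cv2.resize(im[160:320,340:460,::-1],None,fx=3.3,fy=3.3,interpolation=2); b=cv2.resize(s[110:290,270:405,::-1],(396,528),interpolation=2)
cv2.imwrite("pics/m1.png",np.hstack([a,b]))
t=np.array([.5348,-.0407]); u=np.array([np.cos(np.radians(10)),np.sin(np.radians(10))])
print("tip px in top",proj("top",[*t,.075]),"side",proj("side",[*t,.075]))
o=arm.get_obs();print(o["contact_force"],o["torque"],o["joints"].round(2))
delta([*(t-u*.062),.0046+.056],190)
E
```

```text
tip px in top [[394.83502314 249.80761129]] side [[340.41775143 205.7686209 ]]
[-0.15449908 -0.10192828 -3.28221575] [-0.0053892   0.03688584 -0.02694939] [-0.15  0.28  0.14  2.16 -0.06  0.71  1.78]
pos [ 0.4742 -0.0526  0.1036] yaw -170.1 tilt [ 0.  0. -1.] shift units [0.001 0.002 0.086] turn units -0.001 j7 1.78
```

View pics/m1.png

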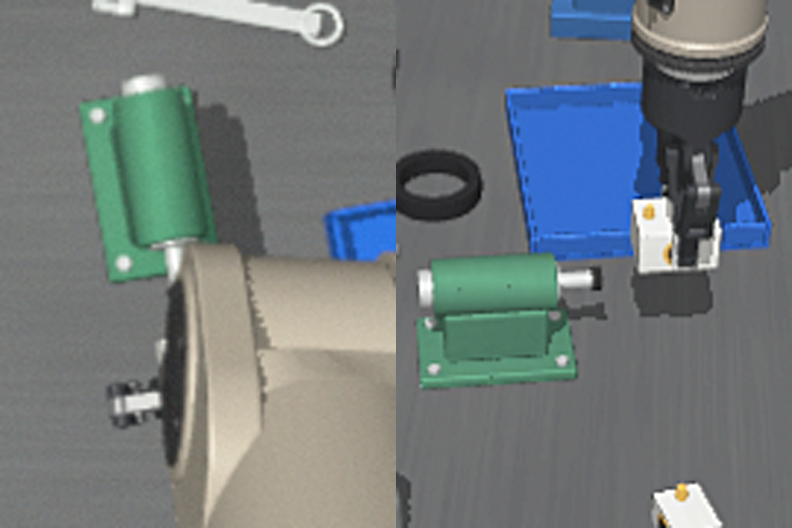

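The block is held upright with the nipple towards the marker. The plunger tip is at about crop pixel (597,278), within 2 px of the prediction. Next I'll lower to tip height and approach.

Request:
drive_tool:
  motion: [0,0,0,0.05,0,0,0,0,0.036,0,0,-0.025,0,0,0,0,-0.025,0,0,0,0,0,0,0,0]

```text
clock: 6.45
eef_pos: [0.4999, -0.0479, 0.0608]
tcp_rot: [-0.277, 3.129, -0.0]
contact_force: [-5.0, -0.5, -0.7]
width: 0.0467
gripper_force: 83.4
```

Request:
drive_tool:
  motion: [0,-0.01,0,0,0,0,-0.01,0,0,0,0,-0.01,0,0,0,0,0,0,0,0]

```text
clock: 6.95
eef_pos: [0.5126, -0.0457, 0.0605]
tcp_rot: [0.276, -3.128, -0.0]
contact_force: [-8.5, -1.1, 1.7]
width: 0.0472
gripper_force: 83.7
```

Request:
drive_tool:
  motion: [0,-0.01,0,0,0,0,0,0,0,0]

```text
clock: 7.2
eef_pos: [0.5169, -0.0449, 0.0604]
tcp_rot: [0.276, -3.127, -0.0]
contact_force: [-10.4, -2.2, 1.7]
width: 0.0472
gripper_force: 84.2
```

Request:
drive_tool:
  motion: [0,-0.008,0,0,0,0,0,0,0,0]

```text
clock: 7.45
eef_pos: [0.5171, -0.0449, 0.0596]
tcp_rot: [0.274, -3.12, -0.0]
contact_force: [-29.9, -4.7, 13.0]
width: 0.047
gripper_force: 85.4
```

Request:
drive_tool:
  motion: [0,0.003,0,0,0,0,0,0,0,0,0,0,0,0,0,0,0,0,0,0,0,0,0,0,0,0,0,0,0,0,0,0,0,0,0,0,0,0,0,0]

```text
clock: 8.45
eef_pos: [0.5171, -0.0449, 0.0597]
tcp_rot: [0.275, -3.123, -0.0]
contact_force: [-19.4, -2.7, 1.6]
width: 0.0472
gripper_force: 83.8
```

Request:
drive_tool:
  motion: [0,0,0,0,0,0,0,0,0,0,0,0,0,0,0,0,0,0,0,0,0,0,0,0,0,0,0,0,0,0,0,0,0,0,0,0,0,0,0,0]

```text
clock: 9.45
eef_pos: [0.5171, -0.0449, 0.0597]
tcp_rot: [0.275, -3.123, -0.0]
contact_force: [-19.5, -4.0, 2.4]
width: 0.0468
gripper_force: 83.8
```

Request:
drive_tool:
  motion: [0,0,0,0,0,0,0,0,0,0]

```text
clock: 9.7
eef_pos: [0.5171, -0.0449, 0.0597]
tcp_rot: [0.275, -3.123, -0.0]
contact_force: [-19.7, -3.0, 2.7]
width: 0.0471
gripper_force: 83.8
```

Request:
drive_tool:
  motion: [0,0.04,0,0,0,0,0.06,0,0,0,0,0,0,0,0]

```text
clock: 10.07
eef_pos: [0.4701, -0.0534, 0.0607]
tcp_rot: [0.275, -3.129, -0.0]
contact_force: [1.1, -0.2, -2.7]
width: 0.047
gripper_force: 83.4
```

```bash
python3 - <<'E'
from blk import *
s=cams.snapshot("side"); crop(s,280,120,430,240,5,"pics/m2.png")
delta([.47,-.052,.0606],190)
E
```

```text
pos [ 0.4717 -0.0531  0.061 ] yaw -169.9 tilt [ 0.001  0.    -1.   ] shift units [0.003 0.003 0.001] turn units 0.0 j7 1.8
```

View pics/m2.png

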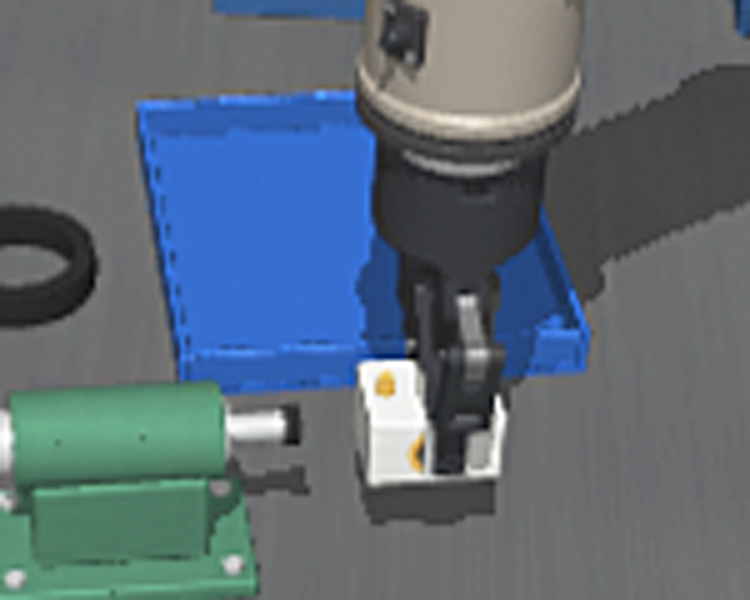

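Request:
drive_tool:
  motion: [0,0,0,0,0.0556,0,0,0,0,0.0556,0,0,0,0,0.0556,0,0,0,0,0.0556,0,0,0,0,0.0556,0,0,0,0,0.0556,0,0,0,0,0.0556,0,0,0,0,0.0556]

```text
clock: 11.12
eef_pos: [0.4731, -0.0526, 0.0608]
tcp_rot: [1.806, 2.569, 0.001]
contact_force: [0.3, 0.8, -3.0]
width: 0.0468
gripper_force: 83.2
```

Request:
drive_tool:
  motion: [0,0,0,0,0.0556,0,0,0,0,0.0556,0,0,0,0,0.0556,0,0,0,0,0.0556,0,0,0,0,0.0556,0,0,0,0,0.0556,0,0,0,0,0.0556,0,0,0,0,0.0556]

```text
clock: 12.12
eef_pos: [0.4731, -0.0525, 0.0607]
tcp_rot: [3.036, 0.806, 0.002]
contact_force: [0.1, -0.8, -3.2]
width: 0.0467
gripper_force: 83.2
```

Request:
drive_tool:
  motion: [0,0,0,0,0.0556,0,0,0,0,0.0548,0,0,0,0,0,0,0,0,0,0]

```text
clock: 12.62
eef_pos: [0.4723, -0.0527, 0.0604]
tcp_rot: [3.129, 0.285, 0.001]
contact_force: [-0.6, -0.6, -3.3]
width: 0.0469
gripper_force: 83.4
```

```bash
python3 - <<'E'
from blk import *
delta([.5171,-.0442,.0606],10)
E
```

```text
pos [ 0.4723 -0.0527  0.0604] yaw 10.4 tilt [ 0. -0. -1.] shift units [ 0.091 -0.001 -0.   ] turn units 0.002 j7 -0.73
```

Request:
drive_tool:
  motion: [0,0.026,-0.001,0,0.002,0,0.026,0,0,0,0,0.012,0,0,0,0,0.012,0,0,0,0,0.01,0,0,0,0,0,0,0,0]

```text
clock: 13.38
eef_pos: [0.5134, -0.0453, 0.0601]
tcp_rot: [3.13, 0.267, -0.002]
contact_force: [-6.1, -0.3, 0.4]
width: 0.0469
gripper_force: 83.6
```

Request:
drive_tool:
  motion: [0,0.005,0,0,0,0,0,0,0,0]

```text
clock: 13.62
eef_pos: [0.5155, -0.0449, 0.06]
tcp_rot: [-3.13, -0.267, 0.003]
contact_force: [-5.9, -2.5, 0.3]
width: 0.0467
gripper_force: 83.7
```

Request:
drive_tool:
  motion: [0,0.003,0,0,0,0,0,0,0,0]

```text
clock: 13.88
eef_pos: [0.5169, -0.0446, 0.06]
tcp_rot: [-3.13, -0.267, 0.003]
contact_force: [-7.4, -1.8, 0.1]
width: 0.0466
gripper_force: 83.7
```

Request:
drive_tool:
  motion: [0,0.008,0,0,0,0,0.004,0,0,0,0,0,0,0,0]

```text
clock: 14.25
eef_pos: [0.5225, -0.0437, 0.06]
tcp_rot: [-3.13, -0.267, 0.004]
contact_force: [-8.6, -2.3, 1.9]
width: 0.0471
gripper_force: 83.8
```

Request:
drive_tool:
  motion: [0,0.004,0,0,0,0,0,0,0,0]

```text
clock: 14.5
eef_pos: [0.5243, -0.0433, 0.0599]
tcp_rot: [-3.13, -0.267, 0.004]
contact_force: [-10.1, -1.9, 0.8]
width: 0.0467
gripper_force: 83.9
```

Request:
drive_tool:
  motion: [0,0.004,0,0,0,0,0,0,0,0]

```text
clock: 14.75
eef_pos: [0.5252, -0.0432, 0.0597]
tcp_rot: [-3.13, -0.266, 0.007]
contact_force: [-14.7, -2.9, 5.1]
width: 0.0469
gripper_force: 84.7
```

Request:
drive_tool:
  motion: [0,0.001,0,0,0,0,0,0,0,0,0,0,0,0,0,0,0,0,0,0,0,0,0,0,0,0,0,0,0,0,0,0,0,0,0,0,0,0,0,0]

```text
clock: 15.75
eef_pos: [0.5252, -0.0432, 0.0597]
tcp_rot: [-3.129, -0.266, 0.008]
contact_force: [-17.8, -1.4, 7.3]
width: 0.0467
gripper_force: 84.7
```

Request:
drive_tool:
  motion: [0,0,0,0,0,0,0,0,0,0,0,0,0,0,0,0,0,0,0,0,0,0,0,0,0,0,0,0,0,0,0,0,0,0,0,0,0,0,0,0]

```text
clock: 16.75
eef_pos: [0.5252, -0.0431, 0.0597]
tcp_rot: [-3.129, -0.266, 0.008]
contact_force: [-18.2, -2.7, 7.1]
width: 0.0467
gripper_force: 84.7
```

Request:
drive_tool:
  motion: [0,0,0,0,0,0,0,0,0,0]

```text
clock: 17.0
eef_pos: [0.5252, -0.0431, 0.0597]
tcp_rot: [-3.129, -0.266, 0.008]
contact_force: [-18.4, -2.6, 6.3]
width: 0.0469
gripper_force: 84.7
```

Request:
drive_tool:
  motion: [0,-0.04,0,0,0,0,-0.06,0,0,0,0,0,0,-0.08,0,0,0,0,0,0]

```text
clock: 17.5
eef_pos: [0.4803, -0.051, 0.102]
tcp_rot: [-3.13, -0.268, -0.005]
contact_force: [0.2, -0.8, -3.7]
width: 0.0472
gripper_force: 84.0
```

```bash
python3 - <<'E'
from blk import *
delta([.5715,-.240,.0046+.007],9.5)
E
```

```text
pos [ 0.4803 -0.051   0.102 ] yaw 9.8 tilt [ 0.003  0.001 -1.   ] shift units [0.115 0.403 0.181] turn units 0.002 j7 -0.81
```

Request:
drive_tool:
  motion: [0,0,0.1,0,0,0,0,0.1,0,0,0,0.05,0.1,0,0,0,0.065,0.103,0,0.002,0,0,0,0.08,0,0,0,0,0.06,0,0,0,0,0.025,0,0,0,0,0,0]

```text
clock: 18.5
eef_pos: [0.5697, -0.2398, 0.0173]
tcp_rot: [-3.131, -0.258, 0.002]
contact_force: [0.4, 0.2, -3.0]
width: 0.0468
gripper_force: 83.8
```

Request:
drive_tool:
  motion: [0,0,0,0.014,0,0,0,0,0.003,0,0,0,0,0,0]

```text
clock: 18.88
eef_pos: [0.5702, -0.2398, 0.0097]
tcp_rot: [3.131, 0.258, 0.001]
contact_force: [-0.6, -0.2, -3.3]
width: 0.0471
gripper_force: 83.9
```

Request:
drive_tool:
  motion: [0,0,0,0.003,0,0,0,0,0,0]

```text
clock: 19.12
eef_pos: [0.5703, -0.2399, 0.0096]
tcp_rot: [-3.13, -0.258, -0.002]
contact_force: [-8.9, 8.5, 27.6]
width: 0.0472
gripper_force: 87.7
```

Request:
drive_tool:
  motion: [0.65,0,0,0,0,0.75,0,0,0,0,0.8,0,0,0,0,0.8,0,0,-0.04,0,0.8,0,0,-0.08,0,1,0,0,-0.1,0,1,0,0,0,0]

```text
clock: 20.0
eef_pos: [0.5715, -0.2411, 0.1224]
tcp_rot: [3.129, 0.257, 0.008]
contact_force: [0.1, -0.1, -0.2]
width: 0.0853
gripper_force: 0.0
```

```bash
python3 - <<'E'
from blk import *
im=cams.snapshot("top"); s=cams.snapshot("side"); b=blocks(im)
crop(s,290,120,420,210,6,"pics/p1.png")
delta([*b["medium"][0][:2],.006],b["medium"][1])
E
```

```text
small [0.4613 0.1634 0.03  ] size [0.0439 0.0356] yaw -66.5 nip off 0.013
medium [0.5638 0.2561 0.034 ] size [0.0544 0.0421] yaw -44.3 nip off 0.018
pos [ 0.5702 -0.2398  0.119 ] yaw 9.4 tilt [ 0.001  0.    -1.   ] shift units [ 0.149 -0.98   0.226] turn units 0.298 j7 -0.55
```

View pics/p1.png

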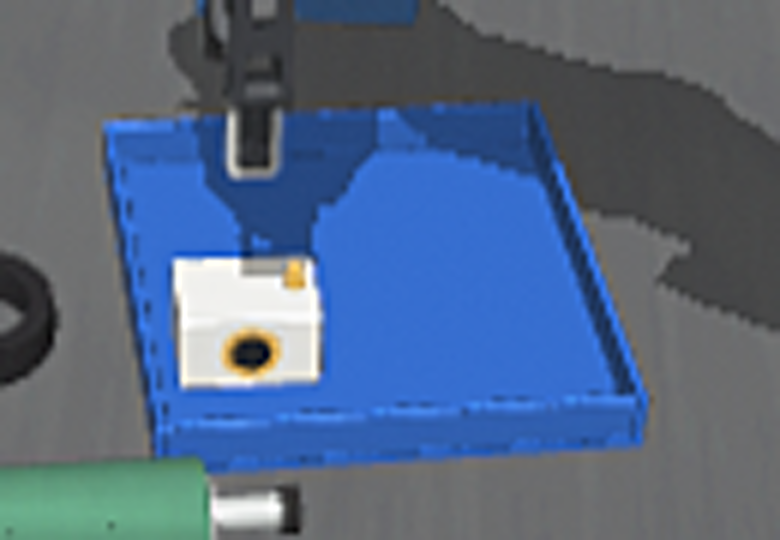

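The large block stands upright in the tray. The medium and small blocks haven't moved. Next is the medium block.

Request:
drive_tool:
  motion: [1,0,0,-0.08,0,1,0,0,-0.08,0,1,0.0165,-0.109,0,0,1,0.0165,-0.109,0,0,1,0.0165,-0.109,0,0,1,0.0165,-0.109,0,0,1,0.0165,-0.109,0,0,1,0.0165,-0.109,0,0]

```text
clock: 21.1
eef_pos: [0.5645, 0.0926, 0.1974]
tcp_rot: [3.131, 0.258, -0.002]
contact_force: [0.9, -0.3, 0.8]
width: 0.0854
gripper_force: 0.0
```

Request:
drive_tool:
  motion: [1,0.0165,-0.109,0,0,1,0.0165,-0.109,0,0,1,0.0165,-0.109,0,0,1,0,0,0,-0.054,1,0,0,0,-0.054,1,0,0,0,-0.054,1,0,0,0,-0.054,1,0,0,0,-0.054]

```text
clock: 22.1
eef_pos: [0.5625, 0.2559, 0.1972]
tcp_rot: [2.743, 1.531, -0.002]
contact_force: [0.5, -0.6, 0.4]
width: 0.0854
gripper_force: 0.0
```

Request:
drive_tool:
  motion: [1,0,0,0,-0.054,1,0,0,0,-0.054,1,0,0,0,-0.054,1,0,0,0,-0.054,1,0,0,0,-0.054,1,0,0,0,-0.054,1,0,0,0.04,-0.054,1,0,0,0.04,-0.054]

```text
clock: 23.1
eef_pos: [0.5625, 0.2559, 0.1568]
tcp_rot: [-1.174, -2.913, 0.001]
contact_force: [-0.7, 0.0, -0.1]
width: 0.0853
gripper_force: 0.0
```

Request:
drive_tool:
  motion: [1,0,0,0,0]

```text
clock: 23.22
eef_pos: [0.5619, 0.2553, 0.1562]
tcp_rot: [-1.184, -2.908, 0.005]
contact_force: [-0.6, 0.0, -0.2]
width: 0.0854
gripper_force: 0.0
```

```bash
python3 - <<'E'
from blk import *
delta([.5638,.2561,.006],-44.3)
E
```

```text
pos [0.5619 0.2553 0.1562] yaw 135.7 tilt [-0.003 -0.002 -1.   ] shift units [-0.002  0.005  0.3  ] turn units -0.0 j7 0.51
```

Request:
drive_tool:
  motion: [1,-0.002,0.005,0.09,0,1,0,0,0.09,0,1,0,0,0.08,0,1,0,0,0.04,0,1,0,0,0,0,0.3,0,0,0,0,0,0,0,0,0,0,0,0,0,0]

```text
clock: 24.22
eef_pos: [0.5659, 0.2576, 0.0093]
tcp_rot: [1.183, 2.91, 0.002]
contact_force: [-1.1, -1.0, 13.1]
width: 0.0404
gripper_force: 80.8
```

Request:
drive_tool:
  motion: [0,0,0,0,0,0,0,0,0,0,0,0,0,0,0,0,0,0,0,0]

```text
clock: 24.72
eef_pos: [0.5659, 0.2576, 0.0093]
tcp_rot: [1.183, 2.91, 0.002]
contact_force: [-4.2, -0.9, 13.8]
width: 0.0408
gripper_force: 81.0
```

Request:
drive_tool:
  motion: [0,0,0,-0.06,0,0,0,0,-0.08,0,0,0,0,-0.06,0,0,0,0,0,0]

```text
clock: 25.22
eef_pos: [0.5666, 0.2579, 0.1105]
tcp_rot: [1.182, 2.908, 0.006]
contact_force: [0.1, 0.5, -2.7]
width: 0.0404
gripper_force: 81.6
```

```bash
python3 - <<'E'
from blk import *
t=np.array([.5348,-.0407]); u=np.array([np.cos(np.radians(10)),np.sin(np.radians(10))])
delta([*(t-u*.062),.11],190)
E
```

```text
pos [0.5666 0.2579 0.1105] yaw 135.8 tilt [ 0.003  0.003 -1.   ] shift units [-0.299 -0.573 -0.001] turn units -0.301 j7 0.54
```

Request:
drive_tool:
  motion: [0,-0.05,-0.0955,0,0,0,-0.05,-0.0955,0,0,0,-0.05,-0.0955,0,0,0,-0.05,-0.0955,0,0,0,-0.05,-0.0955,0,0,0,-0.049,-0.0955,0,0]

```text
clock: 25.98
eef_pos: [0.4717, -0.0538, 0.1075]
tcp_rot: [-1.182, -2.91, 0.0]
contact_force: [1.5, 0.0, -1.5]
width: 0.0409
gripper_force: 81.6
```

Request:
drive_tool:
  motion: [0,0,0,0,-0.05,0,0,0,0,-0.05,0,0,0,0,-0.05,0,0,0,0,-0.05,0,0,0,0,-0.05,0,0,0,0,-0.051,0,0,0,0,0]

```text
clock: 26.85
eef_pos: [0.4723, -0.0524, 0.1074]
tcp_rot: [0.271, -3.129, -0.0]
contact_force: [-0.3, -1.1, -1.4]
width: 0.0408
gripper_force: 81.7
```

```bash
python3 - <<'E'
from blk import *
t=np.array([.5348,-.0407]); u=np.array([np.cos(np.radians(10)),np.sin(np.radians(10))])
s=cams.snapshot("side"); crop(s,290,150,430,255,5,"pics/m3.png")
delta([*(t-u*.062),.0673],190)
E
```

```text
pos [ 0.4724 -0.0524  0.1075] yaw -170.3 tilt [-0.001  0.    -1.   ] shift units [-0.003  0.001  0.08 ] turn units -0.001 j7 1.87
```

View pics/m3.png

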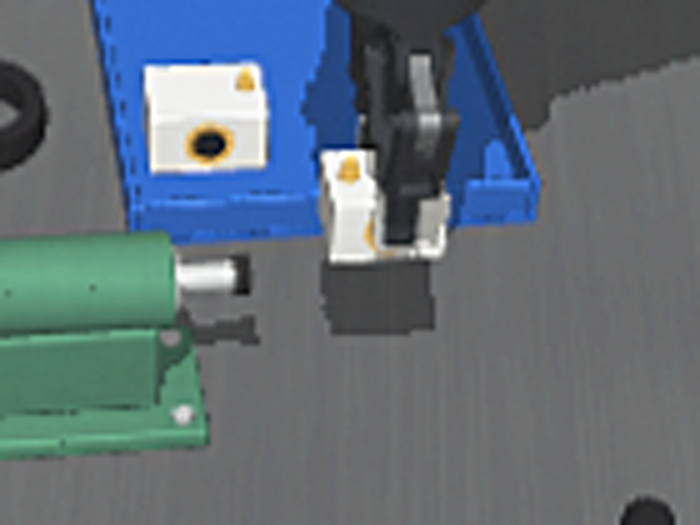

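The medium block is upright, with the nipple at crop pixel (349,168) facing the marker. Next I'll lower it and press.

Request:
drive_tool:
  motion: [0,0,0,0.05,0,0,0,0,0.03,0,0,-0.025,0,0,0,0,-0.025,0,0,0,0,-0.025,0,0,0,0,-0.015,0,0,0,0,-0.005,0,0,0,0,0,0,0,0]

```text
clock: 27.9
eef_pos: [0.5189, -0.0442, 0.0678]
tcp_rot: [0.272, -3.128, -0.0]
contact_force: [-8.4, -1.2, 2.6]
width: 0.0409
gripper_force: 82.2
```

Request:
drive_tool:
  motion: [0,-0.004,0,0,0,0,0,0,0,0]

```text
clock: 28.15
eef_pos: [0.5206, -0.0439, 0.0678]
tcp_rot: [0.272, -3.127, -0.0]
contact_force: [-8.6, -1.1, 4.2]
width: 0.0408
gripper_force: 82.3
```

Request:
drive_tool:
  motion: [0,-0.004,0,0,0,0,0,0,0,0]

```text
clock: 28.4
eef_pos: [0.5225, -0.0436, 0.0677]
tcp_rot: [0.272, -3.127, -0.0]
contact_force: [-10.2, -1.8, 4.3]
width: 0.0407
gripper_force: 82.3
```

Request:
drive_tool:
  motion: [0,-0.004,0,0,0,0,0,0,0,0]

```text
clock: 28.65
eef_pos: [0.5238, -0.0434, 0.0676]
tcp_rot: [0.271, -3.126, -0.0]
contact_force: [-12.6, -1.3, 4.4]
width: 0.0406
gripper_force: 82.7
```

Request:
drive_tool:
  motion: [0,-0.002,0,0,0,0,0,0,0,0]

```text
clock: 28.9
eef_pos: [0.5238, -0.0433, 0.0674]
tcp_rot: [0.271, -3.124, -0.001]
contact_force: [-17.5, -2.9, 8.8]
width: 0.0407
gripper_force: 83.3
```

Request:
drive_tool:
  motion: [0,0,0,0,0,0,0,0,0,0,0,0,0,0,0,0,0,0,0,0,0,0,0,0,0,0,0,0,0,0,0,0,0,0,0,0,0,0,0,0]

```text
clock: 29.9
eef_pos: [0.5238, -0.0434, 0.0675]
tcp_rot: [0.271, -3.125, -0.001]
contact_force: [-18.0, -2.6, 8.2]
width: 0.0407
gripper_force: 83.3
```

Request:
drive_tool:
  motion: [0,0,0,0,0,0,0,0,0,0,0,0,0,0,0,0,0,0,0,0,0,0,0,0,0,0,0,0,0,0,0,0,0,0,0,0,0,0,0,0]

```text
clock: 30.9
eef_pos: [0.5238, -0.0434, 0.0675]
tcp_rot: [0.271, -3.125, -0.001]
contact_force: [-18.3, -3.5, 7.5]
width: 0.0407
gripper_force: 83.3
```

Request:
drive_tool:
  motion: [0,0,0,0,0,0,0.04,0,0,0,0,0.06,0,0,0,0,0,0,0,0]

```text
clock: 31.4
eef_pos: [0.476, -0.0518, 0.0681]
tcp_rot: [0.271, -3.129, -0.001]
contact_force: [1.1, -0.4, -3.0]
width: 0.0409
gripper_force: 81.8
```

Request:
drive_tool:
  motion: [0,0,0,0,0.0556,0,0,0,0,0.0556,0,0,0,0,0.0556,0,0,0,0,0.0556,0,0,0,0,0.0556,0,0,0,0,0.0556,0,0,0,0,0.0556,0,0,0,0,0.0556]

```text
clock: 32.4
eef_pos: [0.4786, -0.0512, 0.0682]
tcp_rot: [1.81, 2.566, 0.001]
contact_force: [0.2, -0.4, -2.5]
width: 0.0405
gripper_force: 81.8
```

Request:
drive_tool:
  motion: [0,0,0,0,0.0556,0,0,0,0,0.0556,0,0,0,0,0.0556,0,0,0,0,0.0556,0,0,0,0,0.0556,0,0,0,0,0.0556,0,0,0,0,0.0556,0,0,0,0,0.0556]

```text
clock: 33.4
eef_pos: [0.4786, -0.0511, 0.0682]
tcp_rot: [3.037, 0.802, 0.002]
contact_force: [0.3, 0.6, -2.0]
width: 0.0408
gripper_force: 81.8
```

Request:
drive_tool:
  motion: [0,0,0,0,0.0556,0,0,0,0,0.0556,0,0,0,0,0,0,0,0,0,0]

```text
clock: 33.9
eef_pos: [0.4777, -0.0514, 0.0679]
tcp_rot: [3.129, 0.276, 0.001]
contact_force: [-0.1, 0.7, -1.9]
width: 0.0408
gripper_force: 81.9
```

```bash
python3 - <<'E'
from blk import *
delta([.5238,-.0428,.0673],10)
E
```

```text
pos [ 0.4777 -0.0514  0.0679] yaw 10.1 tilt [ 0. -0. -1.] shift units [ 0.094 -0.001  0.001] turn units 0.0 j7 -0.57
```

Request:
drive_tool:
  motion: [0,0.026,-0.001,0,0,0,0.026,0,0,0,0,0.022,0,0,0,0,0.012,0,0,0,0,0.008,0,0,0,0,0,0,0,0]

```text
clock: 34.65
eef_pos: [0.5226, -0.0432, 0.0675]
tcp_rot: [-3.13, -0.269, 0.003]
contact_force: [-8.2, -0.4, 4.1]
width: 0.0408
gripper_force: 82.3
```

Request:
drive_tool:
  motion: [0,0.005,0,0,0,0,0,0,0,0]

```text
clock: 34.9
eef_pos: [0.5248, -0.0428, 0.0674]
tcp_rot: [-3.13, -0.268, 0.004]
contact_force: [-8.6, 0.2, 3.2]
width: 0.0408
gripper_force: 82.3
```

Request:
drive_tool:
  motion: [0,0.004,0,0,0,0,0,0,0,0]

```text
clock: 35.15
eef_pos: [0.5266, -0.0425, 0.0674]
tcp_rot: [-3.13, -0.268, 0.004]
contact_force: [-9.8, -0.5, 3.5]
width: 0.0408
gripper_force: 82.4
```

Request:
drive_tool:
  motion: [0,0.004,0,0,0,0,0,0,0,0]

```text
clock: 35.4
eef_pos: [0.5282, -0.0422, 0.0673]
tcp_rot: [-3.13, -0.268, 0.005]
contact_force: [-10.8, -0.6, 3.9]
width: 0.0404
gripper_force: 82.7
```

Request:
drive_tool:
  motion: [0,0.002,0,0,0,0,0,0,0,0]

```text
clock: 35.65
eef_pos: [0.5282, -0.0422, 0.0672]
tcp_rot: [-3.129, -0.267, 0.007]
contact_force: [-17.3, -1.3, 9.5]
width: 0.0405
gripper_force: 83.3
```

Request:
drive_tool:
  motion: [0,0,0,0,0,0,0,0,0,0,0,0,0,0,0,0,0,0,0,0,0,0,0,0,0,0,0,0,0,0,0,0,0,0,0,0,0,0,0,0]

```text
clock: 36.65
eef_pos: [0.5282, -0.0422, 0.0672]
tcp_rot: [-3.129, -0.267, 0.007]
contact_force: [-17.5, -1.6, 7.6]
width: 0.0406
gripper_force: 83.3
```

Request:
drive_tool:
  motion: [0,0,0,0,0,0,0,0,0,0,0,0,0,0,0,0,0,0,0,0,0,0,0,0,0,0,0,0,0,0,0,0,0,0,0,0,0,0,0,0]

```text
clock: 37.65
eef_pos: [0.5283, -0.0422, 0.0672]
tcp_rot: [-3.129, -0.267, 0.007]
contact_force: [-17.2, -1.0, 8.2]
width: 0.0406
gripper_force: 83.3
```

Request:
drive_tool:
  motion: [0,0,0,0,0,0,-0.04,0,0,0,0,-0.06,0,0,0,0,0,0,-0.1,0,0,0,0,0,0]

```text
clock: 38.28
eef_pos: [0.4831, -0.0505, 0.12]
tcp_rot: [3.13, 0.269, 0.006]
contact_force: [0.7, 0.3, -2.4]
width: 0.0407
gripper_force: 82.2
```

```bash
python3 - <<'E'
from blk import *
delta([.5157,-.330,.0143],9.5)
E
```

```text
pos [ 0.4831 -0.0505  0.12  ] yaw 9.8 tilt [ 0.004  0.    -1.   ] shift units [-0.032  0.562  0.211] turn units 0.002 j7 -0.65
```

Request:
drive_tool:
  motion: [0,-0.0065,0.1,0,0,0,-0.0065,0.1,0,0,0,-0.0065,0.12,0,0,0,-0.0065,0.12,0,0,0,-0.0065,0.122,0,0.002,0,0,0,0.08,0,0,0,0,0.08,0,0,0,0,0.035,0]

```text
clock: 39.28
eef_pos: [0.5125, -0.3295, 0.0178]
tcp_rot: [-3.129, -0.258, 0.004]
contact_force: [-0.5, -1.1, -1.0]
width: 0.0405
gripper_force: 82.0
```

Request:
drive_tool:
  motion: [0,0,0,0.01,0,0,0,0,0.002,0,0,0,0,0,0]

```text
clock: 39.65
eef_pos: [0.514, -0.3301, 0.0153]
tcp_rot: [3.13, 0.259, 0.002]
contact_force: [-0.0, -0.4, -1.4]
width: 0.0404
gripper_force: 82.0
```

Request:
drive_tool:
  motion: [0,0,0,0.002,0,0,0,0,0,0]

```text
clock: 39.9
eef_pos: [0.514, -0.33, 0.0143]
tcp_rot: [3.131, 0.259, 0.002]
contact_force: [-1.3, 2.6, 8.7]
width: 0.0407
gripper_force: 83.2
```

Request:
drive_tool:
  motion: [0.6,0,0,0,0,0.7,0,0,0,0,0.75,0,0,0,0,0.75,0,0,-0.04,0,0.75,0,0,-0.08,0,1,0,0,-0.1,0,1,0,0,-0.1,0,1,0,0,0,0]

```text
clock: 40.9
eef_pos: [0.5144, -0.3313, 0.1779]
tcp_rot: [3.128, 0.258, 0.008]
contact_force: [0.0, 1.0, -0.8]
width: 0.0854
gripper_force: 0.0
```

```bash
python3 - <<'E'
from blk import *
im=cams.snapshot("top"); s=cams.snapshot("side"); b=blocks(im)
crop(s,290,120,420,210,6,"pics/p2.png")
delta([*b["small"][0][:2],.007],b["small"][1])
E
```

```text
small [0.4612 0.1633 0.03  ] size [0.0439 0.0353] yaw -66.3 nip off 0.013
medium [ 0.511  -0.3279  0.034 ] size [0.0432 0.0544] yaw -171.1 nip off 0.017
large [ 0.5659 -0.2379  0.038 ] size [0.0502 0.0652] yaw -171.1 nip off 0.021
pos [ 0.5135 -0.3299  0.1744] yaw 9.5 tilt [ 0.001 -0.    -1.   ] shift units [ 0.058 -0.99   0.335] turn units 0.421 j7 -0.32
```

View pics/p2.png

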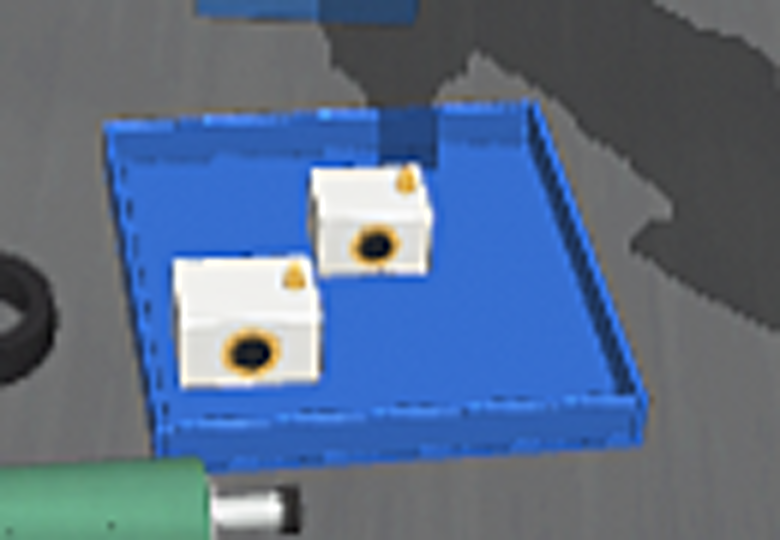

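Request:
drive_tool:
  motion: [1,0.0064,-0.11,0,0,1,0.0064,-0.11,0,0,1,0.0064,-0.11,0,0,1,0.0064,-0.11,0,0,1,0.0064,-0.11,0,0,1,0.0064,-0.11,0,0,1,0.0064,-0.11,0,0,1,0.0064,-0.11,0,0]

```text
clock: 42.0
eef_pos: [0.4654, 0.11, 0.173]
tcp_rot: [-3.131, -0.259, 0.001]
contact_force: [1.9, -0.3, -0.4]
width: 0.0852
gripper_force: 0.0
```

Request:
drive_tool:
  motion: [1,0.0064,-0.11,0,0,1,0,0,0,-0.0526,1,0,0,0,-0.0526,1,0,0,0,-0.0526,1,0,0,0,-0.0526,1,0,0,0,-0.0526,1,0,0,0,-0.0526,1,0,0,0,-0.0526]

```text
clock: 43.0
eef_pos: [0.46, 0.1627, 0.1729]
tcp_rot: [-2.475, -1.935, 0.002]
contact_force: [0.1, -0.4, -0.2]
width: 0.0859
gripper_force: 0.0
```

Request:
drive_tool:
  motion: [1,0,0,0,-0.0526,1,0,0,0,-0.0526,1,0,0,0.04,-0.0526,1,0,0,0.04,-0.0526,1,0,0,0,0]

```text
clock: 43.62
eef_pos: [0.4595, 0.1621, 0.1322]
tcp_rot: [-1.722, -2.626, 0.005]
contact_force: [-1.1, 0.4, 1.0]
width: 0.0848
gripper_force: 0.0
```

```bash
python3 - <<'E'
from blk import *
delta([.4612,.1633,.007],-66.4)
E
```

```text
pos [0.4595 0.1621 0.1322] yaw 113.5 tilt [-0.003 -0.002 -1.   ] shift units [0.001 0.005 0.25 ] turn units -0.001 j7 0.27
```

Request:
drive_tool:
  motion: [1,0.001,0.005,0.09,0,1,0,0,0.08,0,1,0,0,0.05,0,1,0,0,0.03,0,1,0,0,0,0,0.3,0,0,0,0,0,0,0,0,0,0,0,0,0,0]

```text
clock: 44.62
eef_pos: [0.4628, 0.1649, 0.0091]
tcp_rot: [-1.72, -2.629, -0.002]
contact_force: [-12.1, -2.7, 40.3]
width: 0.0344
gripper_force: 75.7
```

Request:
drive_tool:
  motion: [0,0,0,0,0,0,0,0,0,0,0,0,0,0,0,0,0,0,0,0]

```text
clock: 45.12
eef_pos: [0.4628, 0.1648, 0.0092]
tcp_rot: [-1.72, -2.628, -0.002]
contact_force: [-5.0, -0.9, 19.5]
width: 0.0346
gripper_force: 78.5
```

Request:
drive_tool:
  motion: [0,0,0,-0.06,0,0,0,0,-0.08,0,0,0,0,-0.06,0,0,0,0,0,0]

```text
clock: 45.62
eef_pos: [0.4635, 0.1653, 0.1102]
tcp_rot: [1.719, 2.628, 0.006]
contact_force: [0.1, 0.0, -1.0]
width: 0.0345
gripper_force: 81.1
```

```bash
python3 - <<'E'
from blk import *
t=np.array([.5348,-.0407]); u=np.array([np.cos(np.radians(10)),np.sin(np.radians(10))])
delta([*(t-u*.062),.11],190)
E
```

```text
pos [0.4635 0.1653 0.1102] yaw 113.6 tilt [ 0.003  0.003 -1.   ] shift units [-0.405 -0.155 -0.001] turn units -0.424 j7 0.33
```

Request:
drive_tool:
  motion: [0,-0.081,-0.031,0,0,0,-0.081,-0.031,0,0,0,-0.081,-0.031,0,0,0,-0.081,-0.031,0,0,0,-0.081,-0.031,0,0]

```text
clock: 46.25
eef_pos: [0.4722, -0.0533, 0.1077]
tcp_rot: [-1.72, -2.628, 0.001]
contact_force: [0.7, -0.7, -1.4]
width: 0.0347
gripper_force: 81.1
```

Request:
drive_tool:
  motion: [0,0,0,0,-0.053,0,0,0,0,-0.053,0,0,0,0,-0.053,0,0,0,0,-0.053,0,0,0,0,-0.053,0,0,0,0,-0.053,0,0,0,0,-0.053,0,0,0,0,-0.053]

```text
clock: 47.25
eef_pos: [0.4721, -0.0519, 0.1076]
tcp_rot: [0.28, -3.128, -0.0]
contact_force: [0.0, -0.1, -1.2]
width: 0.0341
gripper_force: 81.1
```

Request:
drive_tool:
  motion: [0,0,0,0,0]

```text
clock: 47.38
eef_pos: [0.4722, -0.0521, 0.1078]
tcp_rot: [0.27, -3.129, -0.001]
contact_force: [-0.3, -0.5, -0.8]
width: 0.0341
gripper_force: 81.1
```

```bash
python3 - <<'E'
from blk import *
t=np.array([.5348,-.0407]); u=np.array([np.cos(np.radians(10)),np.sin(np.radians(10))])
s=cams.snapshot("side"); crop(s,290,150,430,255,5,"pics/m4.png")
delta([*(t-u*.062),.069],190)
E
```

```text
pos [ 0.4722 -0.0522  0.1078] yaw -170.3 tilt [-0.001  0.    -1.   ] shift units [-0.003  0.001  0.078] turn units -0.002 j7 1.91
```

View pics/m4.png

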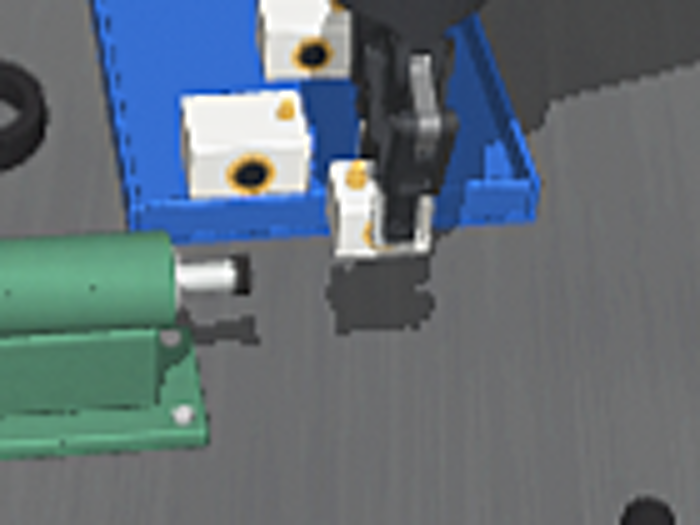

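The small block is held upright with its nipple (356,175) facing the marker. The large block has been knocked sideways within the tray but still stands. I'll remeasure it before placing the small one, and press the small one now.

Request:
drive_tool:
  motion: [0,0,0,0.048,0,0,0,0,0.03,0,0,-0.03,0,0,0,0,-0.025,0,0,0,0,-0.025,0,0,0,0,-0.018,0,0,0,0,-0.005,0,0,0,0,0,0,0,0]

```text
clock: 48.42
eef_pos: [0.5227, -0.0433, 0.0693]
tcp_rot: [0.271, -3.128, -0.0]
contact_force: [-8.2, -2.1, 3.8]
width: 0.0345
gripper_force: 81.7
```

Request:
drive_tool:
  motion: [0,-0.004,0,0,0,0,0,0,0,0]

```text
clock: 48.68
eef_pos: [0.5245, -0.043, 0.0693]
tcp_rot: [0.271, -3.128, -0.0]
contact_force: [-8.9, -1.2, 4.8]
width: 0.0345
gripper_force: 81.7
```

Request:
drive_tool:
  motion: [0,-0.004,0,0,0,0,0,0,0,0]

```text
clock: 48.92
eef_pos: [0.5263, -0.0427, 0.0692]
tcp_rot: [0.271, -3.127, -0.0]
contact_force: [-10.6, -1.2, 5.0]
width: 0.0345
gripper_force: 81.8
```

Request:
drive_tool:
  motion: [0,-0.004,0,0,0,0,0,0,0,0]

```text
clock: 49.18
eef_pos: [0.527, -0.0426, 0.069]
tcp_rot: [0.27, -3.125, -0.001]
contact_force: [-16.0, -2.0, 9.4]
width: 0.0345
gripper_force: 82.5
```

Request:
drive_tool:
  motion: [0,-0.003,0,0,0,0,0,0,0,0]

```text
clock: 49.42
eef_pos: [0.5271, -0.0425, 0.0687]
tcp_rot: [0.269, -3.122, -0.001]
contact_force: [-22.9, -2.6, 13.1]
width: 0.0347
gripper_force: 83.1
```

Request:
drive_tool:
  motion: [0,0.001,0,0,0,0,0,0,0,0,0,0,0,0,0,0,0,0,0,0,0,0,0,0,0,0,0,0,0,0,0,0,0,0,0,0,0,0,0,0]

```text
clock: 50.42
eef_pos: [0.527, -0.0425, 0.0687]
tcp_rot: [0.269, -3.123, -0.001]
contact_force: [-20.5, -2.7, 10.1]
width: 0.0343
gripper_force: 82.5
```

Request:
drive_tool:
  motion: [0,0,0,0,0,0,0,0,0,0,0,0,0,0,0,0,0,0,0,0,0,0,0,0,0,0,0,0,0,0,0,0,0,0,0,0,0,0,0,0]

```text
clock: 51.42
eef_pos: [0.527, -0.0426, 0.0687]
tcp_rot: [0.269, -3.123, -0.001]
contact_force: [-20.8, -3.5, 10.3]
width: 0.0343
gripper_force: 82.5
```

Request:
drive_tool:
  motion: [0,0,0,0,0,0,0.04,0,0,0,0,0.06,0,0,0,0,0,0,0,0]

```text
clock: 51.92
eef_pos: [0.4799, -0.0508, 0.0696]
tcp_rot: [0.27, -3.129, -0.001]
contact_force: [0.9, -0.8, -0.1]
width: 0.0342
gripper_force: 81.0
```

Request:
drive_tool:
  motion: [0,0,0,0,0.0556,0,0,0,0,0.0556,0,0,0,0,0.0556,0,0,0,0,0.0556,0,0,0,0,0.0556,0,0,0,0,0.0556,0,0,0,0,0.0556,0,0,0,0,0.0556]

```text
clock: 52.92
eef_pos: [0.4824, -0.0503, 0.0697]
tcp_rot: [1.811, 2.566, 0.001]
contact_force: [0.4, -0.1, -1.0]
width: 0.0344
gripper_force: 81.1
```

Request:
drive_tool:
  motion: [0,0,0,0,0.0556,0,0,0,0,0.0556,0,0,0,0,0.0556,0,0,0,0,0.0556,0,0,0,0,0.0556,0,0,0,0,0.0556,0,0,0,0,0.0556,0,0,0,0,0.0556]

```text
clock: 53.92
eef_pos: [0.4825, -0.0501, 0.0697]
tcp_rot: [3.037, 0.801, 0.002]
contact_force: [-0.0, 0.3, -1.9]
width: 0.0346
gripper_force: 81.1
```

Request:
drive_tool:
  motion: [0,0,0,0,0.0556,0,0,0,0,0.0556,0,0,0,0,0,0,0,0,0,0]

```text
clock: 54.42
eef_pos: [0.4816, -0.0505, 0.0694]
tcp_rot: [3.129, 0.275, 0.0]
contact_force: [-0.2, 0.1, -1.2]
width: 0.034
gripper_force: 81.1
```

```bash
python3 - <<'E'
from blk import *
delta([.527,-.0421,.069],10)
im=cams.snapshot("top"); s=cams.snapshot("side"); blocks(im)
a=cv2.resize(im[195:330,430:575,::-1],None,fx=2.7,fy=2.7,interpolation=2); b=cv2.resize(s[120:255,280:425,::-1],None,fx=2.7,fy=2.7,interpolation=2)
cv2.imwrite("pics/p3.png",np.hstack([a,b]))
E
```

```text
pos [ 0.4816 -0.0505  0.0694] yaw 10.0 tilt [ 0. -0. -1.] shift units [ 0.092 -0.001  0.001] turn units 0.0 j7 -0.5
medium [ 0.5112 -0.3282  0.034 ] size [0.0427 0.0544] yaw -171.1 nip off 0.017
large [ 0.5461 -0.2121  0.038 ] size [0.0492 0.0587] yaw -169.6 nip off 0.02
```

View pics/p3.png

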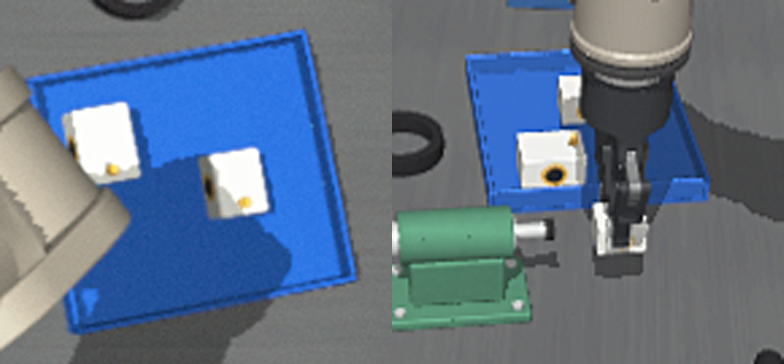

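Both placed blocks still stand inside the tray: the large at about (0.548, -0.21), the medium unmoved. The spot for the small block is free. Next I'll press its rear end.

Request:
drive_tool:
  motion: [0,0.026,-0.001,0,0,0,0.026,0,0,0,0,0.022,0,0,0,0,0.014,0,0,0,0,0.012,0,0,0,0,0,0,0,0]

```text
clock: 55.28
eef_pos: [0.5295, -0.0418, 0.069]
tcp_rot: [-3.13, -0.267, 0.003]
contact_force: [-8.7, 0.1, 3.6]
width: 0.0346
gripper_force: 81.6
```

Request:
drive_tool:
  motion: [0,0.004,0,0,0,0,0,0,0,0]

```text
clock: 55.52
eef_pos: [0.5311, -0.0415, 0.0689]
tcp_rot: [-3.13, -0.267, 0.004]
contact_force: [-8.7, -0.8, 3.2]
width: 0.0344
gripper_force: 81.6
```

Request:
drive_tool:
  motion: [0,0.004,0,0,0,0,0,0,0,0]

```text
clock: 55.78
eef_pos: [0.5329, -0.0412, 0.0689]
tcp_rot: [-3.13, -0.267, 0.004]
contact_force: [-9.6, -0.0, 3.3]
width: 0.0341
gripper_force: 81.7
```

Request:
drive_tool:
  motion: [0,0.004,0,0,0,0,0,0,0,0]

```text
clock: 56.02
eef_pos: [0.5347, -0.0409, 0.0689]
tcp_rot: [-3.13, -0.267, 0.005]
contact_force: [-10.1, -0.4, 3.9]
width: 0.0349
gripper_force: 81.8
```

Request:
drive_tool:
  motion: [0,0.003,0,0,0,0,0,0,0,0]

```text
clock: 56.28
eef_pos: [0.5349, -0.0409, 0.0687]
tcp_rot: [-3.129, -0.266, 0.008]
contact_force: [-18.3, -0.8, 9.3]
width: 0.0345
gripper_force: 82.5
```

Request:
drive_tool:
  motion: [0,0,0,0,0,0,0,0,0,0,0,0,0,0,0,0,0,0,0,0,0,0,0,0,0,0,0,0,0,0,0,0,0,0,0,0,0,0,0,0]

```text
clock: 57.28
eef_pos: [0.5349, -0.0409, 0.0687]
tcp_rot: [-3.129, -0.266, 0.008]
contact_force: [-18.2, -0.8, 8.5]
width: 0.0348
gripper_force: 82.5
```

Request:
drive_tool:
  motion: [0,0,0,0,0,0,0,0,0,0,0,0,0,0,0,0,0,0,0,0,0,0,0,0,0,0,0,0,0,0,0,0,0,0,0,0,0,0,0,0]

```text
clock: 58.28
eef_pos: [0.5349, -0.0409, 0.0687]
tcp_rot: [-3.129, -0.266, 0.008]
contact_force: [-18.5, -0.9, 9.2]
width: 0.0346
gripper_force: 82.5
```

Request:
drive_tool:
  motion: [0,0,0,0,0,0,-0.04,0,0,0,0,-0.07,0,0,0,0,0,0,-0.1,0,0,0,0,0,0]

```text
clock: 58.9
eef_pos: [0.4848, -0.0499, 0.1215]
tcp_rot: [3.13, 0.268, 0.005]
contact_force: [-0.4, -0.1, -1.3]
width: 0.0344
gripper_force: 81.2
```

```bash
python3 - <<'E'
from blk import *
delta([.444,-.264,.0141],9.5)
E
```

```text
pos [ 0.4848 -0.0499  0.1215] yaw 9.8 tilt [ 0.003  0.    -1.   ] shift units [-0.154  0.408  0.214] turn units 0.002 j7 -0.57
```

Request:
drive_tool:
  motion: [0,-0.031,0.082,0,0,0,-0.031,0.082,0,0,0,-0.031,0.082,0,0,0,-0.031,0.082,0,0,0,-0.03,0.08,0,0.002,0,0,0,0.08,0,0,0,0,0.08,0,0,0,0,0.035,0]

```text
clock: 59.9
eef_pos: [0.4413, -0.2636, 0.0195]
tcp_rot: [-3.13, -0.257, 0.003]
contact_force: [0.5, 0.6, 0.3]
width: 0.0345
gripper_force: 81.2
```

Request:
drive_tool:
  motion: [0,0,0,0.01,0,0,0,0,0.003,0,0,0,0,0,0]

```text
clock: 60.28
eef_pos: [0.4425, -0.2639, 0.0158]
tcp_rot: [3.131, 0.258, 0.001]
contact_force: [0.1, 0.7, -0.4]
width: 0.0345
gripper_force: 81.2
```

Request:
drive_tool:
  motion: [0,0,0,0.002,0,0,0,0,0,0]

```text
clock: 60.52
eef_pos: [0.4424, -0.2637, 0.0145]
tcp_rot: [3.131, 0.258, 0.001]
contact_force: [-0.1, 1.3, -1.5]
width: 0.0346
gripper_force: 81.2
```

Request:
drive_tool:
  motion: [0,0,0,0.001,0,0.55,0,0,0,0,0.65,0,0,0,0,0.7,0,0,0,0,0.7,0,0,-0.04,0,0.7,0,0,-0.08,0,0.7,0,0,-0.1,0,0.7,0,0,-0.1,0]

```text
clock: 61.52
eef_pos: [0.4417, -0.2638, 0.1753]
tcp_rot: [-3.131, -0.257, 0.001]
contact_force: [1.4, 0.7, 0.8]
width: 0.0598
gripper_force: 0.0
```

```bash
python3 - <<'E'
from blk import *
im=cams.snapshot("top"); s=cams.snapshot("side"); blocks(im)
a=cv2.resize(im[195:330,430:575,::-1],None,fx=2.7,fy=2.7,interpolation=2); b=cv2.resize(s[120:255,280:425,::-1],None,fx=2.7,fy=2.7,interpolation=2)
cv2.imwrite("pics/p4.png",np.hstack([a,b]))
# tally plunger by bright blob
m=np.zeros(im.shape[:2],np.uint8); m[220:246,190:220]=(im[220:246,190:220].min(2)>175)
k=max(cv2.findContours(m,0,2)[0],key=cv2.contourArea); c,r=cv2.minEnclosingCircle(k); P=plane("top",[c,(c[0]+r,c[1])],.024); print("tally",c,r,P.round(4),"dia",2*np.linalg.norm(P[1]-P[0]))
delta([*P[0][:2],.15],100)
E
```

```text
small [ 0.4379 -0.2616  0.03  ] size [0.0362 0.0443] yaw -171.7 nip off 0.011
medium [ 0.511  -0.3279  0.034 ] size [0.0434 0.0548] yaw -171.0 nip off 0.017
large [ 0.5428 -0.2126  0.038 ] size [0.0493 0.0652] yaw -169.9 nip off 0.02
tally (203.8435516357422, 233.4447784423828) 9.015501022338867 [[0.5732 0.3938 0.024 ]
 [0.5734 0.3724 0.024 ]] dia 0.042711456984585054
pos [ 0.4435 -0.265   0.1776] yaw 9.4 tilt [ 0.005 -0.002 -1.   ] shift units [ 0.471 -1.258  0.054] turn units 0.497 j7 -0.31
```

View pics/p4.png

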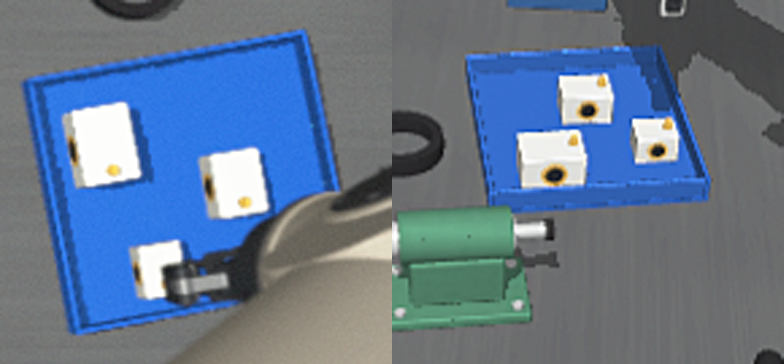

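All three blocks stand upright in the tray. Next I'll move over the tally counter with the gripper shut.

Request:
drive_tool:
  motion: [0,0.0393,-0.1048,0,0,0,0.0393,-0.1048,0,0,0,0.0393,-0.1048,0,0,0,0.0393,-0.1048,0,0,0,0.0393,-0.1048,0,0,0,0.0393,-0.1048,0,0,0,0.0393,-0.1048,0,0,0,0.0393,-0.1048,0,0]
  force: 40

```text
clock: 62.62
eef_pos: [0.5286, 0.1775, 0.1734]
tcp_rot: [-3.131, -0.258, 0.001]
contact_force: [1.1, -0.6, 0.8]
width: 0.0001
gripper_force: 0.0
```

Request:
drive_tool:
  motion: [0,0.0393,-0.1048,0,0,0,0.0393,-0.1048,0,0,0,0.0393,-0.1048,0,0,0,0.0393,-0.1048,0,0,0,0,0,0,0,0,0,0,0,0]

```text
clock: 63.38
eef_pos: [0.5718, 0.3944, 0.1732]
tcp_rot: [3.13, 0.257, -0.001]
contact_force: [0.5, -0.3, -0.0]
width: 0.0001
gripper_force: 0.0
```

```bash
python3 - <<'E'
from blk import *
s=cams.snapshot("side"); c=proj("side",[.5735,.394,.024])[0]; print(c)
x,y=int(c[0]),int(c[1]); crop(s,max(x-70,0),y-90,x+50,y+30,5,"pics/t1.png")
delta([.5735,.394,.030],9.4)
E
```

```text
[308.70065679 377.34795169]
pos [0.5719 0.3939 0.1735] yaw 9.3 tilt [-0.    -0.001 -1.   ] shift units [0.003 0.    0.287] turn units -0.0 j7 -1.44
```

View pics/t1.png

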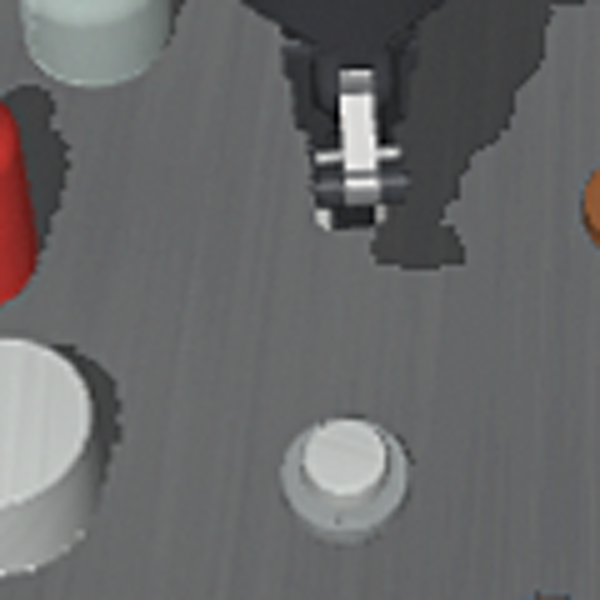

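The side view confirms the steel plunger at crop pixel (345,457), close to the predicted (350,450), and nothing is in the way. Next I'll press it down.

Request:
drive_tool:
  motion: [0,0.003,0,0.09,0,0,0,0,0.09,0,0,0,0,0.08,0,0,0,0,0.02,0,0,0,0,0.005,0,0,0,0,0,0]

```text
clock: 64.18
eef_pos: [0.5742, 0.3954, 0.0329]
tcp_rot: [-3.13, -0.257, -0.002]
contact_force: [-0.2, 0.0, -0.2]
width: 0.0001
gripper_force: 0.0
```

Request:
drive_tool:
  motion: [0,0,0,0.012,0,0,0,0,0.008,0,0,0,0,0,0]

```text
clock: 64.55
eef_pos: [0.5736, 0.3956, 0.0215]
tcp_rot: [-3.131, -0.258, -0.001]
contact_force: [0.7, 2.3, 3.6]
width: -0.0
gripper_force: 1.8
```

Request:
drive_tool:
  motion: [0,0,0,0.004,0,0,0,0,0,0]

```text
clock: 64.8
eef_pos: [0.5736, 0.3956, 0.0195]
tcp_rot: [-3.131, -0.258, -0.001]
contact_force: [-0.1, 2.3, 5.3]
width: -0.0001
gripper_force: 2.4
```

Request:
drive_tool:
  motion: [0,0,0,0.006,0,0,0,0,0,0]

```text
clock: 65.05
eef_pos: [0.5736, 0.3956, 0.0165]
tcp_rot: [-3.131, -0.258, -0.001]
contact_force: [0.5, 2.8, 7.6]
width: 0.0003
gripper_force: 3.3
```

Request:
drive_tool:
  motion: [0,0,0,0.003,0,0,0,0,0,0]

```text
clock: 65.3
eef_pos: [0.5737, 0.3956, 0.016]
tcp_rot: [-3.13, -0.258, -0.001]
contact_force: [-5.2, 0.9, 18.3]
width: -0.0001
gripper_force: 9.4
```

At the stop (18 N, z 0.016). I'll hold briefly, then rise.

Request:
drive_tool:
  motion: [0,0,0,0,0,0,0,0,0,0,0,0,0,-0.02,0,0,0,0,-0.08,0,0,0,0,-0.1,0,0,0,0,-0.1,0,0,0,0,0,0,0,0,0,0,0]

```text
clock: 66.3
eef_pos: [0.5729, 0.3953, 0.1641]
tcp_rot: [3.131, 0.258, -0.002]
contact_force: [-0.5, -0.2, -0.6]
width: -0.0001
gripper_force: 0.0
```

```bash
python3 - <<'E'
from blk import *
im=cams.snapshot("top"); blocks(im)
for n,p,z in(("oil",(240,164),.1),("jar",(293,175),.07),("tin",(197,178),.05)): pass
a=cv2.imread("pics/top0.png")[:,:,::-1].astype(int); r=np.abs(im.astype(int)-a)[145:200,180:315].max(2); print("bystander region changed px",(r>40).sum())
print(arm.get_obs()["contact_force"].round(1),arm.get_obs()["eef_pos"].round(3))
cv2.imwrite("pics/f.png",im[:,:,::-1])
E
```

```text
small [ 0.4378 -0.2614  0.03  ] size [0.0373 0.0444] yaw -170.7 nip off 0.012
medium [ 0.5108 -0.3278  0.034 ] size [0.0441 0.055 ] yaw -171.1 nip off 0.017
large [ 0.5428 -0.2125  0.038 ] size [0.0497 0.0653] yaw -169.8 nip off 0.019
bystander region changed px 0
[-0.3  0.1  0.3] [0.573 0.395 0.164]
```

View pics/f.png

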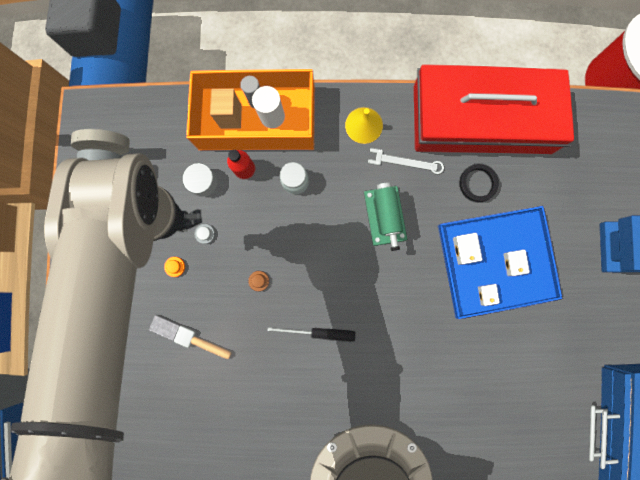

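The final picture shows the three blocks upright in the tray at (468,249), (516,263) and (488,295). The bystanders are unmoved and the robot is clear of everything.

```bash
python3 -c "
from rig import close_job
print(close_job())"
```

```text
the job is handed in; nothing more can be done
None
```

The job is handed in: by the force readings, all three blocks were pressed home at both ends for about two seconds, largest to smallest, and the tally was pushed to its stop and released; the last picture shows the blocks upright in the tray and the bystanders unmoved, though the dots themselves were not visible to check.

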